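Find the castor with bearing play and tag it

ROBOT

A 7-joint arm with a two-finger parallel gripper is mounted at the origin on the work surface. World frame = base frame: x ahead of the robot, y to its left, z up, the work surface at z = 0. Lengths are in mm, angles in rad, forces in N, time in s.
With the tool pointing down it reaches from about 350 to 900 mm from the base axis. Payload 7.2 kg.
Tool frame: the origin (TCP) lies midway between the tips of the shut fingers; the grasp point (between the pads) lies manip.grip_depth behind it (manip.grip_depth is the distance from the TCP to the grasp point, in mm); z points along the fingers, x is the direction in which the jaws open and shut, and the axes are right-handed (so a half turn about z gives the same grasp; the last joint's range is limited). The gripper opens to 88 mm and grips with 3 to 60 N. Pads are 20 mm wide; open, the fingers measure 115 mm over their backs; the gripper's body (75 mm by 178 mm) begins 61 mm behind the grasp point.
Start: joints at [-1.34, 0.411, -0.013, 1.596, 0.006, 1.134, -0.082], TCP at [183.993, 597.307, 222.653] pointing down, gripper open.
Joint ranges: [-2.95, 2.95], [-0.29, 1.99], [-1.47, 1.44], [0.14, 2.54], [-1.03, 4.17], [0.13, 1.85], [-2.86, 2.86]. Speed limits (rad/s): [2.39, 2.39, 3.01, 3.01, 3.14, 3.14, 3.14].

INTERFACE

Orientations are given as a unit quaternion [w, x, y, z].
In Python, from rig import manip, optics, ticket gives the robot as it stands. The module is installed in compiled form; this text tells all that it offers.
- The arm moves only by the shell command python3 -m pendant 'ROWS' [OPENING] [FORCE]. ROWS is JSON, a list of rows, each a list of 4 numbers: the shift along the world's x, y, z in cm, then the turn about the world's z in rad. In form: [[dx, dy, dz, twist], ...]. A call has exactly 8 rows; each row shifts and turns the commanded pose from where the row before left it; what a row does not reach is not made up. A row lasts 1/12 s, in which the tool goes at most 41.7 mm and 7.16 degrees, less where a joint would pass 70% of its speed; a pose out of reach is approached as far as the arm can. A call is refused whole if a number of a shift passes 4.17 or a number of a turn 0.125, either way. A call with a gripper value outside its range is refused whole. OPENING is the opening, from 0 (shut) to 1 (fully open), set as the call begins (- or left out, the last holds). The fingers move at their own pace and stop on an object; FORCE is the grip in N (left out, the last holds). Time passes only in rows, so rows that do not move let the fingers close, or fill a call up. It gives the time, the measured TCP pose, the force and the opening at its end, in the units of the state.
- manip.state(): the state, without advancing time (a new reading comes with each control period).
- optics.grab_frame(name): name is "scene" or "side" or "wrist"; returns a dict with "img" (384x512x3 uint8, red, green, blue), "camera_matrix" (3x3 intrinsics, pixels), "dist" ([k1, k2, p1, p2, k3] as OpenCV has them; the pictures are not rectified), "world_from_camera" (4x4, takes a point from camera to world coordinates). Camera axes: x right, y down, z forward; pixel columns grow to the right and rows downward; lengths in mm; the calibration is good to about 2 mm. A picture is of the moment at which its call begins. There is no depth.
- ticket.hand_in(): hands the job in, once; it reports no verdict.
Trained networks look in a picture, given as the dict that the camera call returned (one of the last four; its "shot" number tells which), for a name from the list of things; names that differ only in an ending like _2 or _b are one class to them, and where a whole thing is asked for, a point or a joint stands for the part that bears it (a point fixed in the world has none). Each returns a list of dicts, best first, with "score" (0 to 1); they miss things now and then, are a little off and sometimes report something else, mostly with a low value. They report only what shows in the picture. A call takes as long as a camera call.
- optics.search_frame(query, picture): "xy" ([column, row] as shares, 0 to 1, of the picture: columns of its width, rows of its height, amid what is visible of it).
- optics.mark_of(query, picture): "xy" ([column, row] as shares, 0 to 1, of the picture: columns of its width, rows of its height: a listed point, or the origin of a listed thing).
The state is a dict: "time_s": time; "q": joint angles; "joint_vel": joint speeds; "effort": joint torques, N m; "tool_pos": TCP position; "ee_rot": TCP orientation; "contact_force": force on the tool from outside, world axes, zero at the start; "ft_torque": the same for the moment, N m; "grip_width": finger opening in mm.
Only numpy, scipy, OpenCV 4.12 (cv2) and the standard library are available. Lean on these libraries where they do the work, as an engineer would, in place of code of your own. Each camera call takes 0.05 s, during which the arm holds its last target. There are 200 camera calls.

TASK

One of the three upturned castors has a worn axle bearing: find it by very gently rocking the wheels' tops sideways along their axles, one wheel after another, fully to the robot's left first and then fully to its right, feeling for play but never pushing hard enough to shift a castor in its clamp; leave the loose wheel leaning to the right. Then tag it by dropping the large steel ring over the peg in front of it so that it lies flat on the board, and leave everything else where it is.

Things in the scene. Friction and masses are not known exactly. Their poses are not given: they have to be found in the camera images.
- castor_1: Steel trolley castor, wheel uppermost (three that look alike, one of them worn). Origin on the bench under the wheel's centre; z up, y the axle direction (robot's left within 0.2 rad), x away from the robot. Axle 115 mm up; wheel 120 mm diameter, 30 mm wide, top at 175 mm, spins freely. Fork cheeks beside it: 59 mm over their outsides, tops at 120 mm; above them the wheel's sides are free.
- stand_1: Board under castor_1, 250 x 64 x 20 mm, fixed to the bench; same origin and axes: reaches 170 mm in front of (-x) and 80 mm behind the wheel's centre. A friction clamp on it holds the castor's plate: pushed along y with over about 7 N the castor slides, and 2.5 mm of that is too far.
- rim_1 (a point): Topmost point of wheel 1, mid-tread, 60 mm above the axle; it moves along y as the wheel rocks. Worn bearing: 1 to 2 N rocks it about the axle centre to a stop, about 7.8 mm (0.13 rad) each way, and it stays where left. Sound bearing: firm, under 1 mm at 5 N. All start upright.
- tagpeg_1 (a point): Foot of the upright steel tag peg of castor_1, 10 mm diameter and 45 mm high, on top of its board (20 mm above the bench), 140 mm in front (-x of the castor) of the wheel's centre. The point's height is that of the board's top.
- castor_2: Steel trolley castor, wheel uppermost (three that look alike, one of them worn). Origin on the bench under the wheel's centre; z up, y the axle direction (robot's left within 0.2 rad), x away from the robot. Axle 115 mm up; wheel 120 mm diameter, 30 mm wide, top at 175 mm, spins freely. Fork cheeks beside it: 59 mm over their outsides, tops at 120 mm; above them the wheel's sides are free.
- stand_2: Board under castor_2, 250 x 64 x 20 mm, fixed to the bench; same origin and axes: reaches 170 mm in front of (-x) and 80 mm behind the wheel's centre. A friction clamp on it holds the castor's plate: pushed along y with over about 7 N the castor slides, and 2.5 mm of that is too far.
- rim_2 (a point): Topmost point of wheel 2, mid-tread, 60 mm above the axle; it moves along y as the wheel rocks. Worn bearing: 1 to 2 N rocks it about the axle centre to a stop, about 7.8 mm (0.13 rad) each way, and it stays where left. Sound bearing: firm, under 1 mm at 5 N. All start upright.
- tagpeg_2 (a point): Foot of the upright steel tag peg of castor_2, 10 mm diameter and 45 mm high, on top of its board (20 mm above the bench), 140 mm in front (-x of the castor) of the wheel's centre. The point's height is that of the board's top.
- castor_3: Steel trolley castor, wheel uppermost (three that look alike, one of them worn). Origin on the bench under the wheel's centre; z up, y the axle direction (robot's left within 0.2 rad), x away from the robot. Axle 115 mm up; wheel 120 mm diameter, 30 mm wide, top at 175 mm, spins freely. Fork cheeks beside it: 59 mm over their outsides, tops at 120 mm; above them the wheel's sides are free.
- stand_3: Board under castor_3, 250 x 64 x 20 mm, fixed to the bench; same origin and axes: reaches 170 mm in front of (-x) and 80 mm behind the wheel's centre. A friction clamp on it holds the castor's plate: pushed along y with over about 7 N the castor slides, and 2.5 mm of that is too far.
- rim_3 (a point): Topmost point of wheel 3, mid-tread, 60 mm above the axle; it moves along y as the wheel rocks. Worn bearing: 1 to 2 N rocks it about the axle centre to a stop, about 7.8 mm (0.13 rad) each way, and it stays where left. Sound bearing: firm, under 1 mm at 5 N. All start upright.
- tagpeg_3 (a point): Foot of the upright steel tag peg of castor_3, 10 mm diameter and 45 mm high, on top of its board (20 mm above the bench), 140 mm in front (-x of the castor) of the wheel's centre. The point's height is that of the board's top.
- ring: The large loose steel ring: 46 mm outside, 26 mm hole, 10 mm thick, 40 to 85 g, lying flat on the bench to the robot's left. Origin at the centre of its underside, z up.
- washer: Bystander: small steel washer, 30 mm outside, 5 mm thick, on the bench. Leave it.
- socket: Bystander: steel socket, 22 mm diameter, 32 mm high, upright between two castors. Leave it.
- tin: Bystander: small dark tin, 38 mm diameter, 35 mm high, between two castors. Leave it.
- hammer: Bystander: hammer lying to the robot's right. Leave it.
- wrench: Bystander: wrench lying to the robot's right. Leave it.
- tape: Bystander: black tape measure, 65 x 40 x 62 mm, to the robot's left. Leave it.

How it is judged:
By the outcome, as a careful person would: the job done as asked, in the order asked, and still so for the second after the job is handed in, with the robot touching nothing.
It also fails if it takes over 72 s, if anything falls off the work surface, if the arm or the gripper's body presses on something with over 40 N, if the wrist force passes 120 N, or if a joint passes its speed limit or range.

## Working session

There is one attempt and no reset: what is moved stays moved. The work goes in short steps, Python scripts to look and compute and a shell command to move; the robot and the scene stay as the last step left them, time stands still between calls to the robot, and variables do not carry over. Pictures are saved under pics/ and viewed, on a budget of 10 in all, crops included, one or two more only if the job needs it, and the job is handed in when it is done.

```bash
mkdir -p pics; cat > h.py <<'E'
import numpy as np, cv2
from rig import manip, optics
def ray(p,xy):
    u=np.array(xy)*[512,384]
    n=cv2.undistortPoints(u.reshape(1,1,2).astype(float),np.array(p["camera_matrix"]),np.array(p["dist"]))[0,0]
    T=np.array(p["world_from_camera"]); return T[:3,3],T[:3,:3]@np.array([n[0],n[1],1])
def at(p,xy,z):
    o,d=ray(p,xy); return o+d*(z-o[2])/d[2]
def proj(p,X):
    T=np.linalg.inv(np.array(p["world_from_camera"])); 
    return cv2.projectPoints(np.array(X,float).reshape(-1,1,3),cv2.Rodrigues(T[:3,:3])[0],T[:3,3],np.array(p["camera_matrix"]),np.array(p["dist"]))[0][:,0]
def save(p,n): cv2.imwrite("pics/"+n,p["img"][:,:,::-1])
E
python3 - <<'E'
from h import *
np.set_printoptions(precision=1,suppress=True)
print(manip.state(),manip.grip_depth)
ims=[]
for c in("scene","side","wrist"):
    p=optics.grab_frame(c);ims.append(p["img"])
    print(c,np.array(p["world_from_camera"])[:3,3])
    for q,z in(("rim_1",175),("tagpeg_1",20),("ring",0),("castor_1",0),("washer",0),("socket",0),("tin",0),("tape",0)):
        for r in optics.mark_of(q,p)[:4]:
            if r["score"]>.2: print(c,q,round(r["score"],2),np.array(r["xy"])*[512,384],at(p,r["xy"],z)[:2])
im=np.hstack(ims[:2]); cv2.imwrite("pics/a.png",cv2.resize(ims[0],(800,600))[:,:,::-1]); cv2.imwrite("pics/b.png",cv2.resize(ims[1],(800,600))[:,:,::-1])
E
```

```text
{'time_s': 0.0, 'q': array([-1.3,  0.4, -0. ,  1.6,  0. ,  1.1, -0.1]), 'joint_vel': array([ 0., -0.,  0., -0.,  0.,  0., -0.]), 'effort': array([  0. , -58.8,   0.6, -29.1,  -0.1,   0. ,   0. ]), 'tool_pos': array([183.8, 596.8, 221.8]), 'ee_rot': array([ 0. ,  0.8,  0.6, -0. ]), 'contact_force': array([0.4, 0.2, 0.8]), 'ft_torque': array([ 0.,  0., -0.]), 'grip_width': 87.71599276621127} 18.700000000000003
scene [1582.9  428.2  930.3]
scene rim_1 0.82 [259.4 187.1] [601.4   1. ]
scene rim_1 0.8 [323.4 211.3] [642.1 196.6]
scene tagpeg_1 0.86 [342.7 225.9] [495.9 222.3]
scene tagpeg_1 0.67 [219.2 196. ] [ 493.6 -189.8]
scene tagpeg_1 0.67 [271.3 202.3] [464.  -18.5]
scene ring 0.66 [400.6 249.4] [513.8 396.5]
scene castor_1 0.87 [318.8 260.8] [643.5 194.4]
scene castor_1 0.85 [199.  226.6] [ 634.3 -189.9]
scene castor_1 0.71 [195.5 181.1] [ 420.5 -320.5]
scene castor_1 0.61 [260.9 232.3] [590.   -2.6]
scene socket 0.52 [283.2 251. ] [642.4  88.2]
scene tin 0.7 [224.1 239.9] [661.3 -91. ]
scene tape 0.72 [380.6 291.3] [692.4 374.6]
side [427.9 648.7 966.4]
side rim_1 0.94 [232.1 191.5] [597.6   9.6]
side rim_1 0.77 [199.3 252.6] [636.5 201. ]
side rim_1 0.63 [231.5 140. ] [ 637.8 -181.9]
side tagpeg_1 0.76 [276.1 180. ] [ 501.7 -183.7]
side tagpeg_1 0.68 [209.6 285.9] [626.1 206. ]
side tagpeg_1 0.66 [286.3 223.9] [451.2 -19.7]
side tagpeg_1 0.6 [258.9 302.6] [492.8 230.8]
side ring 0.47 [245.  376.6] [498.3 403. ]
side castor_1 0.94 [235.4 178.2] [ 635.5 -188.8]
side castor_1 0.79 [205.8 286.3] [640.  199.5]
side castor_1 0.59 [198.2 252.9] [685.5 103.5]
side castor_1 0.55 [235.1 228.8] [598.4   6.9]
side washer 0.54 [292.4 156.9] [ 461.6 -314.1]
side washer 0.23 [169.8 350.6] [685.4 375. ]
side socket 0.5 [272.3 181.7] [ 514.6 -192.1]
side socket 0.45 [210.9 254.2] [649.2 102. ]
side tape 0.82 [167.4 354.1] [688.6 383.7]
wrist [117.9 617.8 384. ]
```

View pics/a.png

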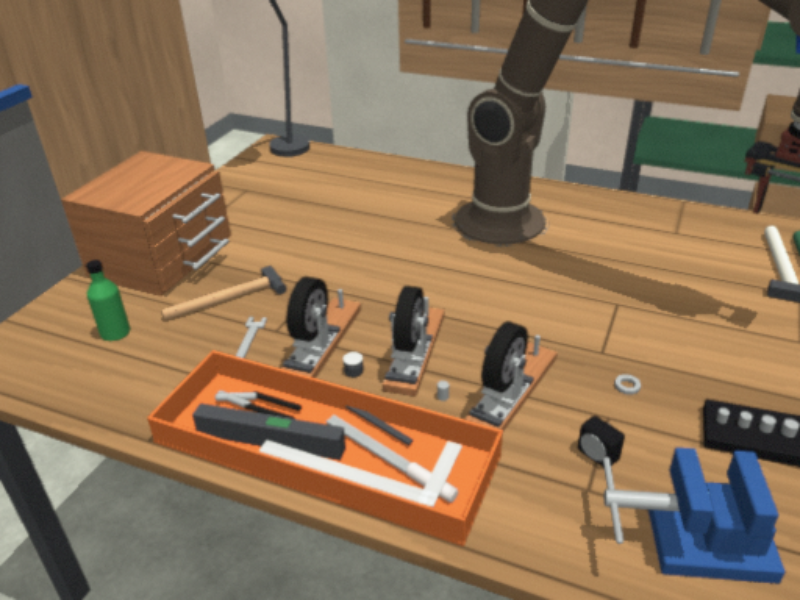

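View pics/b.png

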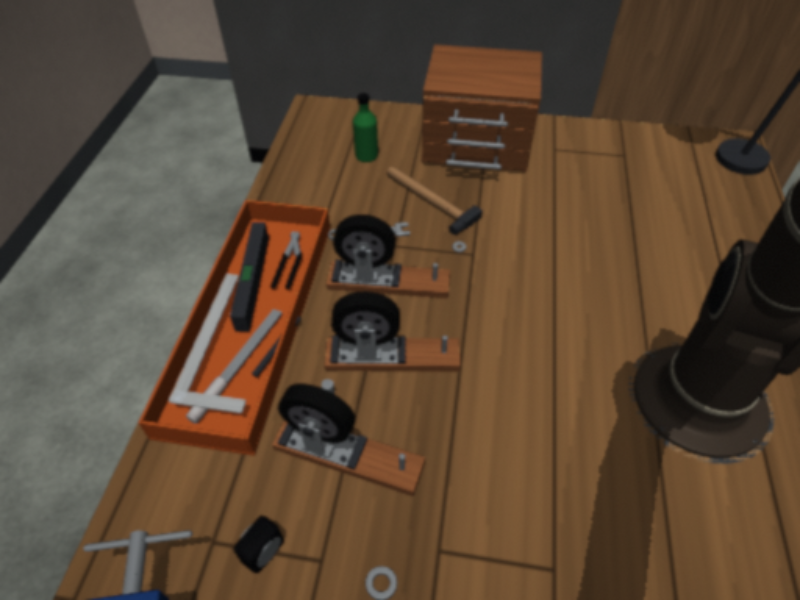

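The scene view shows three castors in a row. In the 800 px view the wheels are at about (308,308), (410,320) and (507,357), and the ring is at (627,383). Next I move over the leftmost castor for a closer look.

```bash
python3 -m pendant '[[2.84,-2.49,0.1,0],[2.84,-2.49,0.1,0],[2.84,-2.49,0.1,0],[2.84,-2.49,0.1,0],[2.84,-2.49,0.1,0],[2.84,-2.49,0.1,0],[2.84,-2.49,0.1,0],[2.84,-2.49,0.1,0]]' 0.68 10
python3 -m pendant '[[2.84,-2.49,0,0],[2.84,-2.49,0,0],[2.84,-2.49,0,0],[2.84,-2.49,0,0],[2.84,-2.49,0,0],[2.84,-2.49,0,0],[2.5,-2.2,0,0],[0,0,0,0]]'
cat > look.py <<'E'
from h import *
np.set_printoptions(precision=1,suppress=True)
import sys
s=manip.state();q=s["ee_rot"];print(s["time_s"],s["tool_pos"],"jaw",round(2*np.arctan2(q[2],q[1]),3),"F",s["contact_force"],s["grip_width"])
p=optics.grab_frame("wrist")
for a in sys.argv[2:]:
    n,z=a.split(":")
    for r in optics.mark_of(n,p)[:3]:
        if r["score"]>.2: print(n,round(r["score"],2),np.array(r["xy"])*[512,384],at(p,r["xy"],float(z))[:2])
if sys.argv[1]!="-": save(p,sys.argv[1])
E
python3 look.py c.png rim_1:175 tagpeg_1:20 castor_1:0
```

```text
time_s: 2.02
tool_pos: [412.4, 396.8, 231.0]
ee_rot: [-0.0, 0.804, 0.594, 0.0]
contact_force: [1.0, 0.7, 0.4]
grip_width: 59.6
time_s: 2.68
tool_pos: [611.5, 219.0, 230.5]
ee_rot: [0.002, 0.807, 0.59, -0.0]
contact_force: [0.4, -1.6, 0.1]
grip_width: 59.8
2.6833 [611.5 219.  230.5] jaw 1.263 F [ 0.4 -1.6  0.1] 59.82086223598056
rim_1 0.81 [238.1 237.9] [637.6 198. ]
tagpeg_1 0.93 [ 44.2 112.1] [460.3 -18.1]
tagpeg_1 0.64 [229.1  80.2] [499.1 223.6]
castor_1 0.86 [107.4 201.6] [600.1  -1.8]
castor_1 0.59 [242.5 185.9] [637.4 195. ]
castor_1 0.57 [238.6 241.2] [717.7 162.5]
```

View pics/c.png

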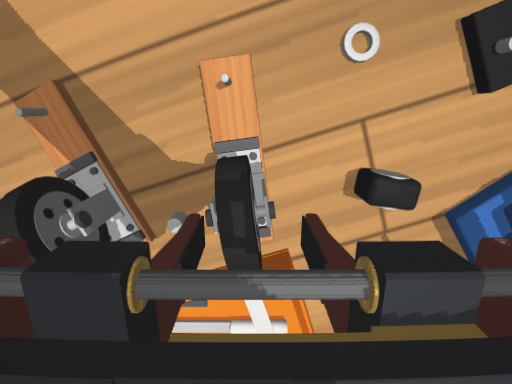

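Wrist view: wheel 1 lies between the fingers, with its tread top at about (238,238) and its peg at (226,78). The ring is at (361,42). I'll centre and align on the wheel, then lower.

```bash
python3 -m pendant '[[0.52,-0.42,0,0.025],[0.52,-0.42,0,0.025],[0.52,-0.42,0,0.025],[0.52,-0.42,0,0.025],[0.52,-0.42,0,0.025],[0,0,0,0],[0,0,0,0],[0,0,0,0]]'
python3 look.py - rim_1:175 tagpeg_1:20
python3 -m pendant '[[0,0,-2,0],[0,0,-2,0],[0,0,-2,0],[0,0,-1.3,0],[0,0,0,0],[0,0,0,0],[0,0,0,0],[0,0,0,0]]'
```

```text
time_s: 3.55
tool_pos: [631.7, 207.1, 230.7]
ee_rot: [-0.0, 0.765, 0.643, 0.0]
contact_force: [-0.3, -0.1, 0.1]
grip_width: 59.9
3.55 [631.7 207.1 230.7] jaw 1.398 F [-0.3 -0.1  0.1] 59.85464038940793
rim_1 0.93 [240.5 213.8] [639.6 195.9]
rim_1 0.67 [  4.4 203.3] [597.4   3.6]
tagpeg_1 0.87 [50.2 65.8] [460.7 -20.3]
tagpeg_1 0.61 [244.4  60. ] [499.  220.2]
time_s: 4.37
tool_pos: [633.4, 206.0, 159.1]
ee_rot: [0.0, 0.766, 0.643, 0.001]
contact_force: [-0.6, 0.3, 0.7]
grip_width: 59.7
```

```bash
python3 -m pendant '[[0.018,0.1,0,0],[0.018,0.1,0,0],[0.018,0.1,0,0],[0.018,0.1,0,0],[0,0,0,0],[0,0,0,0],[0,0,0,0],[0,0,0,0]]'
python3 -m pendant '[[0.005,0.025,0,0],[0.005,0.025,0,0],[0.005,0.025,0,0],[0.005,0.025,0,0],[0,0,0,0],[0,0,0,0],[0,0,0,0],[0,0,0,0]]'
python3 -c "
from h import *
for i in range(4): print(manip.state()['contact_force'])"
```

```text
time_s: 5.03
tool_pos: [633.3, 209.6, 157.6]
ee_rot: [-0.0, 0.766, 0.643, -0.0]
contact_force: [-0.1, 0.1, 0.6]
grip_width: 59.7
time_s: 5.7
tool_pos: [633.5, 210.7, 157.6]
ee_rot: [-0.0, 0.766, 0.643, 0.0]
contact_force: [-1.1, -0.8, -0.5]
grip_width: 59.8
[-1.12993353 -0.81059052 -0.51135537]
[-1.12993353 -0.81059052 -0.51135537]
[-1.12993353 -0.81059052 -0.51135537]
[-1.12993353 -0.81059052 -0.51135537]
```

```bash
cat > ck.py <<'E'
from h import *
import sys
s=manip.state();f=s["contact_force"];print("ck y %.1f Fy %.1f"%(s["tool_pos"][1],f[1]))
sys.exit(abs(f[1])>float(sys.argv[1]))
E
python3 -m pendant '[[0.005,0.03,0,0],[0.005,0.03,0,0],[0.005,0.03,0,0],[0,0,0,0],[0,0,0,0],[0,0,0,0],[0,0,0,0],[0,0,0,0]]' >/dev/null; python3 ck.py 1.8 &&
python3 -m pendant '[[0.005,0.03,0,0],[0.005,0.03,0,0],[0.005,0.03,0,0],[0,0,0,0],[0,0,0,0],[0,0,0,0],[0,0,0,0],[0,0,0,0]]' >/dev/null; python3 ck.py 1.8 &&
python3 -m pendant '[[0.005,0.03,0,0],[0.005,0.03,0,0],[0.005,0.03,0,0],[0,0,0,0],[0,0,0,0],[0,0,0,0],[0,0,0,0],[0,0,0,0]]' >/dev/null; python3 ck.py 1.8 &&
python3 -m pendant '[[0.005,0.03,0,0],[0.005,0.03,0,0],[0.005,0.03,0,0],[0,0,0,0],[0,0,0,0],[0,0,0,0],[0,0,0,0],[0,0,0,0]]' >/dev/null; python3 ck.py 1.8
```

```text
ck y 211.6 Fy -0.3
ck y 211.6 Fy -0.3
ck y 211.6 Fy -0.3
ck y 211.6 Fy -0.3False
False
False
False
```

```bash
sed -i 's/sys.exit(\(.*\))$/sys.exit(int(\1))/' ck.py
python3 ck.py 1.8 && python3 -m pendant '[[0.005,0.03,0,0],[0.005,0.03,0,0],[0.005,0.03,0,0],[0,0,0,0],[0,0,0,0],[0,0,0,0],[0,0,0,0],[0,0,0,0]]' >/dev/null && python3 ck.py 1.8 &&
python3 -m pendant '[[0.005,0.03,0,0],[0.005,0.03,0,0],[0.005,0.03,0,0],[0,0,0,0],[0,0,0,0],[0,0,0,0],[0,0,0,0],[0,0,0,0]]' >/dev/null && python3 ck.py 1.8 &&
python3 -m pendant '[[0.005,0.03,0,0],[0.005,0.03,0,0],[0.005,0.03,0,0],[0,0,0,0],[0,0,0,0],[0,0,0,0],[0,0,0,0],[0,0,0,0]]' >/dev/null && python3 ck.py 1.8
```

```text
ck y 211.6 Fy -0.3
ck y 212.5 Fy 0.3
ck y 213.3 Fy -0.5
ck y 214.4 Fy -0.3
```

```bash
python3 -m pendant '[[0.005,0.03,0,0],[0.005,0.03,0,0],[0.005,0.03,0,0],[0,0,0,0],[0,0,0,0],[0,0,0,0],[0,0,0,0],[0,0,0,0]]' >/dev/null && python3 ck.py 1.8 &&
python3 -m pendant '[[0.005,0.03,0,0],[0.005,0.03,0,0],[0.005,0.03,0,0],[0,0,0,0],[0,0,0,0],[0,0,0,0],[0,0,0,0],[0,0,0,0]]' >/dev/null && python3 ck.py 1.8 &&
python3 -m pendant '[[0.005,0.03,0,0],[0.005,0.03,0,0],[0.005,0.03,0,0],[0,0,0,0],[0,0,0,0],[0,0,0,0],[0,0,0,0],[0,0,0,0]]' >/dev/null && python3 ck.py 1.8;  python3 look.py d.png rim_1:175
```

```text
ck y 215.3 Fy -2.0
9.0333 [634.3 215.3 157.7] jaw 1.397 F [-0.3 -2.   0.9] 59.643815200052295
rim_1 0.68 [ 68.1 175.4] [579.9 125.7]
rim_1 0.63 [228.6 253.4] [638.6 200.9]
```

View pics/d.png

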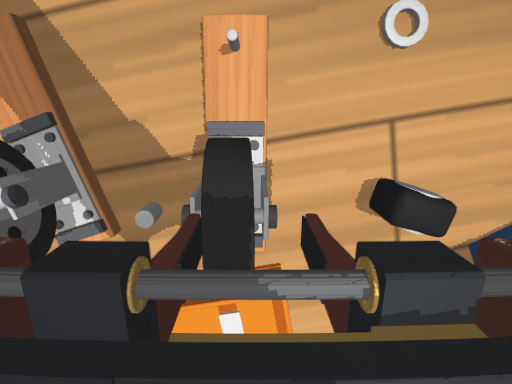

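The left-hand finger (in the image) is touching the wheel's right face at about (203,225). I'll continue in small steps.

```bash
python3 -m pendant '[[0.003,0.02,0,0],[0.003,0.02,0,0],[0.002,0.01,0,0],[0,0,0,0],[0,0,0,0],[0,0,0,0],[0,0,0,0],[0,0,0,0]]' >/dev/null && python3 ck.py 2.9 &&
python3 -m pendant '[[0.003,0.02,0,0],[0.003,0.02,0,0],[0.002,0.01,0,0],[0,0,0,0],[0,0,0,0],[0,0,0,0],[0,0,0,0],[0,0,0,0]]' >/dev/null && python3 ck.py 2.9 &&
python3 -m pendant '[[0.003,0.02,0,0],[0.003,0.02,0,0],[0.002,0.01,0,0],[0,0,0,0],[0,0,0,0],[0,0,0,0],[0,0,0,0],[0,0,0,0]]' >/dev/null && python3 ck.py 2.9
```

```text
ck y 215.7 Fy -1.9
ck y 216.2 Fy -1.1
ck y 216.7 Fy -0.3
```

```bash
python3 -m pendant '[[0.005,0.03,0,0],[0.005,0.03,0,0],[0.005,0.03,0,0],[0,0,0,0],[0,0,0,0],[0,0,0,0],[0,0,0,0],[0,0,0,0]]' >/dev/null && python3 ck.py 2.7 &&
python3 -m pendant '[[0.005,0.03,0,0],[0.005,0.03,0,0],[0.005,0.03,0,0],[0,0,0,0],[0,0,0,0],[0,0,0,0],[0,0,0,0],[0,0,0,0]]' >/dev/null && python3 ck.py 2.7 &&
python3 -m pendant '[[0.005,0.03,0,0],[0.005,0.03,0,0],[0,0,0,0],[0,0,0,0],[0,0,0,0],[0,0,0,0],[0,0,0,0],[0,0,0,0]]' >/dev/null && python3 ck.py 2.7
```

```text
ck y 217.7 Fy -1.8
ck y 218.3 Fy -2.1
ck y 218.6 Fy -3.9
```

```bash
python3 look.py e.png rim_1:175; python3 ck.py 9; python3 -c "
from h import *
p=optics.grab_frame('scene')
for r in optics.mark_of('rim_1',p)[:3]: print(r['xy'],at(p,r['xy'],175))
p=optics.grab_frame('side')
for r in optics.mark_of('rim_1',p)[:3]: print(r['xy'],at(p,r['xy'],175))
"; python3 ck.py 9
```

```text
13.1333 [634.9 218.6 157.7] jaw 1.397 F [-1.5 -3.9  2.3] 59.49443402206325
rim_1 0.74 [227.8 256.2] [640.9 203.4]
ck y 218.6 Fy -5.2
[0.383, 0.4727] [ 640.41851724 -176.99499103  175.        ]
[0.508, 0.481] [589.99601692  -1.55444241 175.        ]
[0.6355, 0.5539] [645.74861643 202.98845599 175.        ]
[0.384, 0.6724] [638.95712489 216.36368309 175.        ]
[0.4566, 0.4914] [ 5.95141861e+02 -4.71447641e-01  1.75000000e+02]
[0.5295, 0.3336] [ 530.45787809 -250.74147369  175.        ]
ck y 218.6 Fy -5.2
```

View pics/e.png

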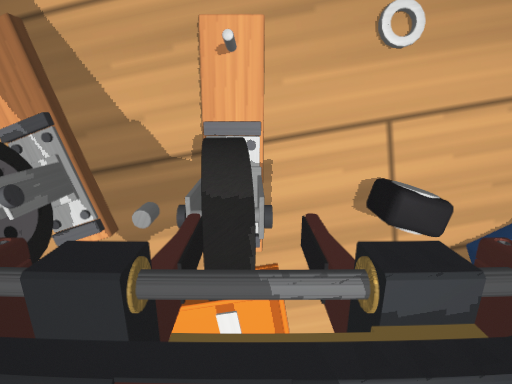

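```bash
python3 - <<'E'
import cv2,numpy as np
g=[cv2.imread(f"pics/{n}.png",0).astype(np.float32) for n in "de"]
print(cv2.imread("pics/d.png").shape)
def sh(r0,r1,c0,c1):
    a,b=[x[r0:r1,c0:c1] for x in g]
    best=min(((np.abs(cv2.warpAffine(b,np.float32([[1,0,-dx/2],[0,1,-dy/2]]),(c1-c0,r1-r0))[8:-8,8:-8]-a[8:-8,8:-8]).mean(),dx/2,dy/2) for dx in range(-14,15) for dy in range(-6,7)))
    return best
print("board",sh(5,130,190,285)); print("plate/bolt R",sh(195,240,258,285)); print("wheelL",sh(215,268,225,265),sh(140,240,195,225),sh(150,180,230,262))
E
python3 -c "
from h import *
p=optics.grab_frame('wrist');print(p['camera_matrix'],np.array(p['world_from_camera']).round(2))
print(proj(p,[[636,198,175],[636,201,175],[636,198,20],[636,201,20],[640,198,115]]))"
```

```text
(384, 512, 3)
board (np.float32(1.6325049), -3.5, 0.0)
plate/bolt R (np.float32(4.639498), -4.5, 0.0)
wheelL (np.float32(4.613176), 0.5, 0.0) (np.float32(1.5346514), -0.5, 0.5) (np.float32(3.6919644), -2.0, -0.5)
[[283.13845886   0.         252.46449206]
 [  0.         283.13845886 188.44929643]
 [  0.           0.           1.        ]] [[ 1.7000e-01  9.5000e-01  2.5000e-01  5.6679e+02]
 [ 9.8000e-01 -1.7000e-01 -5.0000e-02  2.3077e+02]
 [-0.0000e+00  2.6000e-01 -9.7000e-01  3.1897e+02]
 [ 0.0000e+00  0.0000e+00  0.0000e+00  1.0000e+00]]
[[216.53474889 249.92688788]
 [221.77869093 249.09896562]
 [234.15833668 183.53643639]
 [236.86707116 183.07357669]
 [227.25610215 218.2053569 ]]
```

Between the two frames the camera moved 3.3 mm. The board and axle bolts shifted in the image as fixed things should, about −4 px, while the wheel top stayed with the finger. So wheel 1 rocked and is now at its left stop at about 5 N: castor 1 is the worn one. Next I rock it right.

```bash
python3 -m pendant '[[-0.072,-0.393,0,0],[-0.072,-0.393,0,0],[-0.072,-0.393,0,0],[-0.072,-0.393,0,0],[-0.072,-0.393,0,0],[-0.072,-0.393,0,0],[0,0,0,0],[0,0,0,0]]' >/dev/null && python3 ck.py 2 &&
python3 -m pendant '[[-0.01,-0.05,0,0],[-0.01,-0.05,0,0],[-0.01,-0.05,0,0],[0,0,0,0],[0,0,0,0],[0,0,0,0],[0,0,0,0],[0,0,0,0]]' >/dev/null && python3 ck.py 2.6 &&
python3 -m pendant '[[-0.01,-0.05,0,0],[-0.01,-0.05,0,0],[-0.01,-0.05,0,0],[0,0,0,0],[0,0,0,0],[0,0,0,0],[0,0,0,0],[0,0,0,0]]' >/dev/null && python3 ck.py 2.6 &&
python3 -m pendant '[[-0.01,-0.05,0,0],[-0.01,-0.05,0,0],[-0.01,-0.05,0,0],[0,0,0,0],[0,0,0,0],[0,0,0,0],[0,0,0,0],[0,0,0,0]]' >/dev/null && python3 ck.py 2.6 &&
python3 -m pendant '[[-0.01,-0.05,0,0],[-0.01,-0.05,0,0],[-0.01,-0.05,0,0],[0,0,0,0],[0,0,0,0],[0,0,0,0],[0,0,0,0],[0,0,0,0]]' >/dev/null && python3 ck.py 2.6 &&
python3 -m pendant '[[-0.01,-0.05,0,0],[-0.01,-0.05,0,0],[-0.01,-0.05,0,0],[0,0,0,0],[0,0,0,0],[0,0,0,0],[0,0,0,0],[0,0,0,0]]' >/dev/null && python3 ck.py 2.6
```

```text
ck y 195.2 Fy -0.9
ck y 194.1 Fy 0.0
ck y 192.6 Fy -0.0
ck y 191.0 Fy -0.1
ck y 189.6 Fy 0.7
ck y 187.9 Fy 0.7
```

```bash
python3 -m pendant '[[-0.01,-0.05,0,0],[-0.01,-0.05,0,0],[-0.01,-0.05,0,0],[0,0,0,0],[0,0,0,0],[0,0,0,0],[0,0,0,0],[0,0,0,0]]' >/dev/null && python3 ck.py 2.6 &&
python3 -m pendant '[[-0.01,-0.05,0,0],[-0.01,-0.05,0,0],[-0.01,-0.05,0,0],[0,0,0,0],[0,0,0,0],[0,0,0,0],[0,0,0,0],[0,0,0,0]]' >/dev/null && python3 ck.py 2.6 &&
python3 -m pendant '[[-0.005,-0.03,0,0],[-0.005,-0.03,0,0],[-0.005,-0.03,0,0],[0,0,0,0],[0,0,0,0],[0,0,0,0],[0,0,0,0],[0,0,0,0]]' >/dev/null && python3 ck.py 2.6 &&
python3 -m pendant '[[-0.005,-0.03,0,0],[-0.005,-0.03,0,0],[-0.005,-0.03,0,0],[0,0,0,0],[0,0,0,0],[0,0,0,0],[0,0,0,0],[0,0,0,0]]' >/dev/null && python3 ck.py 2.6 &&
python3 -m pendant '[[-0.005,-0.03,0,0],[-0.005,-0.03,0,0],[-0.005,-0.03,0,0],[0,0,0,0],[0,0,0,0],[0,0,0,0],[0,0,0,0],[0,0,0,0]]' >/dev/null && python3 ck.py 2.6; python3 look.py f.png rim_1:175 tagpeg_1:20
```

```text
ck y 186.5 Fy 0.0
ck y 184.9 Fy 0.4
ck y 184.1 Fy 0.8
ck y 183.2 Fy 0.5
ck y 182.3 Fy 0.3
20.8167 [628.  182.3 157.6] jaw 1.397 F [-0.8  0.3  1.1] 59.961536944158425
rim_1 0.74 [278.2 254.4] [637.8 195.3]
rim_1 0.61 [266.4 178.7] [593.6 195.7]
tagpeg_1 0.75 [269.9  42.4] [496.5 222.4]
tagpeg_1 0.69 [28.3 54.5] [462.2 -17.2]
```

View pics/f.png

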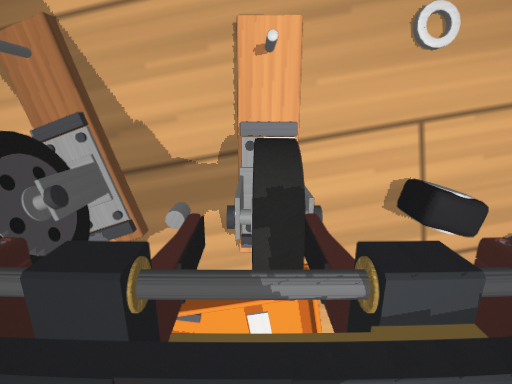

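The left finger is now at the wheel's left face, at about (304,220). I'll keep rocking right.

```bash
python3 -m pendant '[[-0.005,-0.03,0,0],[-0.005,-0.03,0,0],[-0.005,-0.03,0,0],[0,0,0,0],[0,0,0,0],[0,0,0,0],[0,0,0,0],[0,0,0,0]]' >/dev/null && python3 ck.py 2.6 &&
python3 -m pendant '[[-0.005,-0.03,0,0],[-0.005,-0.03,0,0],[-0.005,-0.03,0,0],[0,0,0,0],[0,0,0,0],[0,0,0,0],[0,0,0,0],[0,0,0,0]]' >/dev/null && python3 ck.py 2.6 &&
python3 -m pendant '[[-0.005,-0.03,0,0],[-0.005,-0.03,0,0],[-0.005,-0.03,0,0],[0,0,0,0],[0,0,0,0],[0,0,0,0],[0,0,0,0],[0,0,0,0]]' >/dev/null && python3 ck.py 2.6 &&
python3 -m pendant '[[-0.005,-0.03,0,0],[-0.005,-0.03,0,0],[-0.005,-0.03,0,0],[0,0,0,0],[0,0,0,0],[0,0,0,0],[0,0,0,0],[0,0,0,0]]' >/dev/null && python3 ck.py 2.6 &&
python3 -m pendant '[[-0.005,-0.03,0,0],[-0.005,-0.03,0,0],[-0.005,-0.03,0,0],[0,0,0,0],[0,0,0,0],[0,0,0,0],[0,0,0,0],[0,0,0,0]]' >/dev/null && python3 ck.py 2.6
```

```text
ck y 181.4 Fy 0.4
ck y 180.5 Fy 0.8
ck y 179.6 Fy 1.6
ck y 178.7 Fy 0.7
ck y 177.9 Fy 1.3
```

```bash
python3 -m pendant '[[-0.003,-0.02,0,0],[-0.003,-0.02,0,0],[-0.003,-0.02,0,0],[0,0,0,0],[0,0,0,0],[0,0,0,0],[0,0,0,0],[0,0,0,0]]' >/dev/null && python3 ck.py 2.6 &&
python3 -m pendant '[[-0.003,-0.02,0,0],[-0.003,-0.02,0,0],[-0.003,-0.02,0,0],[0,0,0,0],[0,0,0,0],[0,0,0,0],[0,0,0,0],[0,0,0,0]]' >/dev/null && python3 ck.py 2.6 &&
python3 -m pendant '[[-0.003,-0.02,0,0],[-0.003,-0.02,0,0],[-0.003,-0.02,0,0],[0,0,0,0],[0,0,0,0],[0,0,0,0],[0,0,0,0],[0,0,0,0]]' >/dev/null && python3 ck.py 2.6 &&
python3 -m pendant '[[-0.003,-0.02,0,0],[-0.003,-0.02,0,0],[-0.003,-0.02,0,0],[0,0,0,0],[0,0,0,0],[0,0,0,0],[0,0,0,0],[0,0,0,0]]' >/dev/null && python3 ck.py 2.6
```

```text
ck y 177.6 Fy 3.6
```

```bash
python3 -m pendant '[[0,-0.015,0,0],[0,0,0,0],[0,0,0,0],[0,0,0,0],[0,0,0,0],[0,0,0,0],[0,0,0,0],[0,0,0,0]]' >/dev/null ; python3 ck.py 2.6; python3 look.py g.png rim_1:175; python3 ck.py 2.6
python3 - <<'E'
import cv2,numpy as np
# wheel vs bolts: shift f->g
g=[cv2.imread(f"pics/{n}.png",0).astype(np.float32) for n in "fg"]
def sh(r0,r1,c0,c1):
    a,b=[x[r0:r1,c0:c1] for x in g]
    return min(((np.abs(cv2.warpAffine(b,np.float32([[1,0,-dx/2],[0,1,0]]),(c1-c0,r1-r0))[:,16:-16]-a[:,16:-16]).mean(),dx/2) for dx in range(-4,29)))
print("board",sh(5,130,225,325),"wheel",sh(150,260,235,325))
E
```

```text
ck y 177.4 Fy 5.1
25.6333 [627.2 177.4 157.7] jaw 1.397 F [0.3 5.1 2. ] 59.54796647932441
rim_1 0.98 [274.9 253.6] [636.2 188.6]
ck y 177.4 Fy 4.5
board (np.float32(1.2021177), 5.0) wheel (np.float32(5.163636), 1.5)
```

The wheel is at its right stop. The rim estimate is 188.6, against about 197 upright and 203 when leaning left, with about 5 N on the finger and the castor not shifted. The worn wheel is unambiguous. I'll back off, rise, and go to the ring.

```bash
python3 -m pendant '[[0.07,0.4,0,0],[0.07,0.4,0,0],[0.08,0.45,0,0],[0,0,2,0],[0,0,3,0],[0,0,3,0],[0,0,1,0],[0,0,0,0]]'
python3 -m pendant '[[-1.8,3,0,0],[-1.8,3,0,0],[-1.8,3,0,0],[-1.8,3,0,0],[-1.8,3,-1,0],[-1.8,3,-1,0],[-1,1.6,0,0],[0,0,0,0]]' 0.85
python3 look.py h.png ring:0 rim_1:175 tagpeg_1:20
python3 -c "
from h import *
p=optics.grab_frame('wrist')
for r in optics.search_frame('ring',p)[:2]: print('search',r['score'],at(p,r['xy'],7))"
```

```text
time_s: 26.4
tool_pos: [630.8, 189.5, 250.6]
ee_rot: [0.001, 0.766, 0.643, 0.002]
contact_force: [0.5, -0.4, 0.9]
grip_width: 59.5
time_s: 27.07
tool_pos: [506.3, 390.3, 224.5]
ee_rot: [-0.001, 0.763, 0.646, -0.002]
contact_force: [-0.6, 1.2, -0.9]
grip_width: 74.8
27.0667 [506.3 390.3 224.5] jaw 1.405 F [-0.6  1.2 -0.9] 74.76534613872215
ring 0.59 [257.5 165.2] [506.2 396.8]
ring 0.36 [141.2 269.1] [636.2 194.4]
tagpeg_1 0.91 [128.6 182.9] [497.8 222.8]
search 0.59 [494.09918052 402.53407593   7.        ]
```

View pics/h.png

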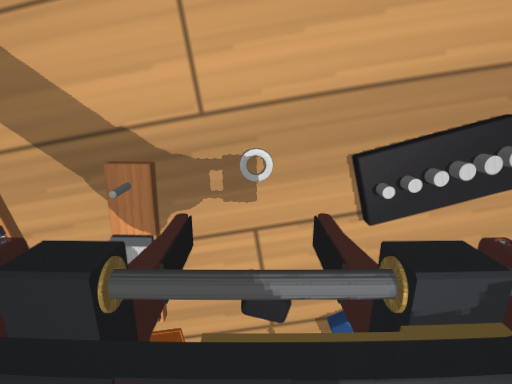

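The ring is at (256,165), clear of its neighbours. I'll measure its centroid.

```bash
cat > ringc.py <<'E'
from h import *
import sys
x,y,rad,z=map(float,sys.argv[1:5]); p=optics.grab_frame("wrist")
hsv=cv2.cvtColor(p["img"],cv2.COLOR_RGB2HSV); m=((hsv[...,1]<60)&(hsv[...,2]>110)).astype(np.uint8)
k=np.zeros_like(m); cv2.circle(k,(int(x),int(y)),int(rad),1,-1); m&=k
c=max(cv2.findContours(m,cv2.RETR_EXTERNAL,cv2.CHAIN_APPROX_NONE)[0],key=cv2.contourArea)
e=cv2.fitEllipse(c); print(e, at(p,np.array(e[0])/[512,384],z).round(1), manip.state()["tool_pos"].round(1))
E
python3 ringc.py 256 165 28 7
```

```text
((259.9012451171875, 157.78485107421875), (32.20465850830078, 32.53799057006836), 40.63555908203125) [503.6 395.2   7. ] [512.4 384.  227.6]
```

```bash
python3 -m pendant '[[-0.3,0.37,-1.5,0],[-0.3,0.37,-3,0],[-0.28,0.38,-3,0],[0,0,-3,0],[0,0,-1.5,0],[0,0,0,0],[0,0,0,0],[0,0,0,0]]' 0.85
python3 look.py i.png ring:0; python3 ringc.py 256 150 75 7
```

```text
time_s: 28.08
tool_pos: [503.8, 396.8, 109.1]
ee_rot: [0.0, 0.766, 0.643, 0.001]
contact_force: [-0.8, -0.1, 0.2]
grip_width: 75.0
28.0833 [503.8 396.8 109.1] jaw 1.396 F [-0.8 -0.1  0.2] 74.97615112108781
ring 0.72 [250.3 187.3] [505.  394.5]
ring 0.6 [262.6 341.7] [691.6 375.8]
((250.14541625976562, 187.70384216308594), (44.2558708190918, 45.88284683227539), 89.60942077636719) [503.7 395.1   7. ] [503.6 397.2 109.4]
```

View pics/i.png

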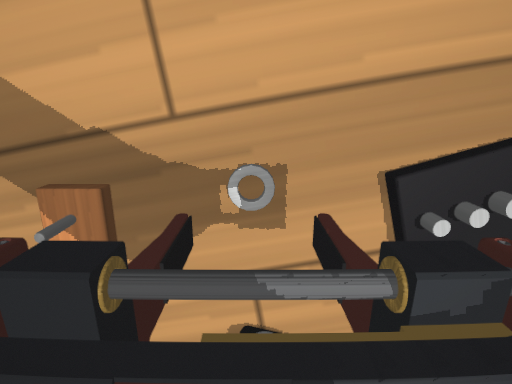

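The ring is centred at (250,187) and clear. I'll descend and grip.

```bash
python3 -m pendant '[[0,-0.2,-2,0],[0,0,-2.5,0],[0,0,-2.5,0],[0,0,-2,0],[0,0,-1,0],[0,0,-0.4,0],[0,0,0,0],[0,0,0,0]]' 0.85
python3 -m pendant '[[0,0,0,0],[0,0,0,0],[0,0,0,0],[0,0,0,0],[0,0,0,0],[0,0,0,0],[0,0,0,0],[0,0,0,0]]' 0.35 20
```

```text
time_s: 28.9
tool_pos: [503.3, 395.3, 4.9]
ee_rot: [-0.0, 0.766, 0.643, 0.001]
contact_force: [0.5, 0.3, -0.1]
grip_width: 74.4
time_s: 29.57
tool_pos: [502.8, 395.0, 4.1]
ee_rot: [-0.0, 0.766, 0.643, 0.0]
contact_force: [-0.8, -0.6, 4.9]
grip_width: 44.9
```

```bash
python3 -m pendant '[[0,0,1,0],[0,0,2.5,0],[0,0,3,0],[0,0,3,0],[0,0,1.5,0],[0,-1,0,0],[-0.1,-2,0,0],[-0.1,-2,0,0]]' - 25
python3 -m pendant '[[-0.1,-2.5,0,0],[-0.1,-2.5,0,0],[-0.1,-2.5,0,0],[0,-2.3,0,0],[0,-1.7,0,0],[0,-0.8,0,0],[0,0,0,0],[0,0,0,0]]'
python3 -m pendant '[[0,0,0,0],[0,0,0,0],[0,0,0,0],[0,0,0,0],[0,0,0,0],[0,0,0,0],[0,0,0,0],[0,0,0,0]]'
python3 look.py j.png tagpeg_1:20 ring:105
python3 -c "
from h import *
for c in ('scene','side'):
  p=optics.grab_frame(c)
  for r in optics.mark_of('tagpeg_1',p)[:3]: print(c,r['score'],at(p,r['xy'],20))"
```

```text
time_s: 30.23
tool_pos: [499.8, 344.0, 113.2]
ee_rot: [-0.0, 0.765, 0.644, -0.0]
contact_force: [0.2, -1.1, 0.1]
grip_width: 44.9
time_s: 30.9
tool_pos: [497.4, 222.0, 113.4]
ee_rot: [-0.0, 0.766, 0.643, -0.0]
contact_force: [0.3, 0.5, -1.2]
grip_width: 44.9
time_s: 31.57
tool_pos: [497.6, 221.8, 113.6]
ee_rot: [-0.0, 0.766, 0.643, 0.0]
contact_force: [0.5, -0.2, 0.2]
grip_width: 44.8
31.5667 [497.6 221.8 113.6] jaw 1.397 F [ 0.5 -0.2  0.2] 44.83100726346834
tagpeg_1 0.81 [  1.4 195.5] [461.  -19.5]
tagpeg_1 0.79 [251.3 189.2] [496.6 220.8]
tagpeg_1 0.33 [252.9 305. ] [621.4 200.5]
ring 0.76 [249.5 225.8] [498.  219.8]
ring 0.5 [  2.9 194.4] [450.   66.3]
scene 0.9 [513.52605748 227.47060558  20.        ]
scene 0.82 [ 506.20780712 -192.1881634    20.        ]
scene 0.72 [447.55323038 -27.86577997  20.        ]
side 0.73 [457.39696878 -15.5333963   20.        ]
side 0.69 [633.09337826 206.06519095  20.        ]
side 0.66 [498.43542275 221.4559862   20.        ]
```

View pics/j.png

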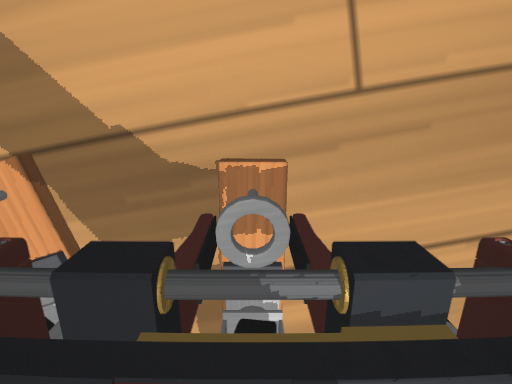

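The ring is at (253,232) and the peg at (252,192), directly under it by projection. Ring centre and peg agree within about 1 mm, so I'll lower with a force check.

```bash
python3 -m pendant '[[0.05,0.05,-1.2,0],[0,0,-1.2,0],[0,0,-1.2,0],[0,0,-1,0],[0,0,-0.7,0],[0,0,-0.5,0],[0,0,0,0],[0,0,0,0]]'
python3 -c "
from h import *;import sys
s=manip.state();sys.exit(int(np.linalg.norm(s['contact_force'])>3))" && python3 -m pendant '[[0,0,-0.5,0],[0,0,-0.5,0],[0,0,-0.5,0],[0,0,-0.5,0],[0,0,-0.4,0],[0,0,-0.3,0],[0,0,0,0],[0,0,0,0]]'
```

```text
time_s: 32.58
tool_pos: [498.1, 222.3, 55.7]
ee_rot: [-0.0, 0.766, 0.643, -0.0]
contact_force: [0.4, 0.2, 0.1]
grip_width: 44.6
time_s: 33.25
tool_pos: [498.0, 222.2, 28.4]
ee_rot: [-0.0, 0.766, 0.643, -0.0]
contact_force: [0.1, 0.1, -0.5]
grip_width: 45.0
```

```bash
python3 -m pendant '[[0,0,0,0],[0,0,0,0],[0,0,0,0],[0,0,0,0],[0,0,0,0],[0,0,0,0],[0,0,0,0],[0,0,0,0]]' 0.75
python3 -m pendant '[[0,0,1,0],[0,0,2,0],[0,0,3,0],[0,0,3,0],[0,0,3,0],[-0.5,0,2,0],[-0.5,0,1,0],[0,0,0,0]]'
python3 -m pendant '[[0,0,0,0],[0,0,0,0],[0,0,0,0],[0,0,0,0],[0,0,0,0],[0,0,0,0],[0,0,0,0],[0,0,0,0]]'
python3 look.py k.png ring:20 tagpeg_1:20 rim_1:175
```

```text
time_s: 33.92
tool_pos: [498.1, 222.3, 28.7]
ee_rot: [-0.0, 0.766, 0.643, 0.0]
contact_force: [0.5, 0.4, -0.4]
grip_width: 65.7
time_s: 34.58
tool_pos: [488.3, 222.9, 181.3]
ee_rot: [0.0, 0.766, 0.643, 0.002]
contact_force: [0.6, -0.4, -0.3]
grip_width: 66.0
time_s: 35.25
tool_pos: [488.1, 222.2, 178.5]
ee_rot: [-0.0, 0.766, 0.643, -0.0]
contact_force: [0.3, -0.5, -0.7]
grip_width: 66.0
35.25 [488.1 222.2 178.5] jaw 1.397 F [ 0.3 -0.5 -0.7] 65.9562820996818
ring 0.91 [252.4 186.7] [501.4 219.7]
tagpeg_1 0.78 [ 48.4 188.2] [461.1 -20.8]
tagpeg_1 0.74 [249.9 181.3] [494.5 217.9]
tagpeg_1 0.59 [178.5 303.5] [641.8  95.6]
```

View pics/k.png

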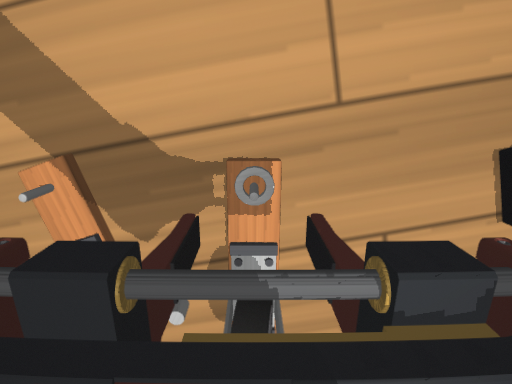

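The ring (254,186) lies flat around the peg on castor 1's board, and the gripper is clear of everything. Handing in.

```bash
python3 -c "
from rig import ticket;print(ticket.hand_in())"
```

```text
the job is handed in; nothing more can be done
None
```

The castor on the robot's left is the worn one. Its wheel is left leaning to the right and the large ring lies flat over its peg. I handed the job in at about 35 s.

- **Rocking:** I pushed that wheel fully left, then fully right. It moved freely at about 1–2 N and came to a firm stop each way. The largest force read at a stop was about 5 N, below the 7 N at which the clamp slips. The rim went from about y = 203 (left) to 189 (right), with about 197 upright. In the left rock the board and axle bolts stayed put in the pictures. In the right rock I compared only the board and the wheel.
- **Not tested:** The first wheel I tried was clearly loose, so I did not rock the other two.
- **Tagging:** I gripped the ring, lowered it over the peg without contact forces, and released it a few millimetres above the board. The last wrist picture shows it flat around the peg with the gripper clear.
- **Checks that disagreed:** Single force readings were noisy, around 0.5–1 N, so I confirmed the play from the pictures. The scene camera put the peg about 15 mm off, against the wrist and side cameras, so I used those. I did not re-measure the wheel's lean after letting go of it.

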